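# Back off the card feeder by one ratchet notch

## Task

The card feeder has been wound one notch too far. With a fingertip, push the pawl's upright tab to lift the pawl clear of the ratchet wheel, push the wheel backward by exactly one notch by its pegs, then push the tab back so that the pawl is fully home in the next notch, and move away. Only push, without forcing anything, and leave the booklets, the small box and the glue stick where they stand.

Things in the scene. Friction and masses are not known exactly. Their poses are not given: they have to be found in the camera images.
- feeder: Light-painted steel bench machine, bolted down. Origin on the bench under the middle of its ratchet wheel; x along the wheel's axle, away from the robot side; y in the wheel's plane; z up. Turned up to 0.4 rad about z. Frame, roller and card stack lie behind the wheel (x below -20 mm), no higher than 150 mm.
- axle (a point): Centre of the upright steel ratchet wheel, 120 mm above the bench, on the feeder's z axis. Wheel 14 mm thick, radius 76 mm over its 10 saw teeth (one notch = 36 deg). The pawl's pivot is beside the wheel, 102 mm to the feeder's -y of this point and 15 mm higher.
- wheel (a joint): Turn of the ratchet wheel, rad. Within 0.06 of 0 at the start; grows as the wheel turns BACKWARD: its top moves to the feeder's -y, towards the pawl's pivot. One notch back = 0.628. The seated pawl blocks backward turning. The wheel stays where it is left; about 5 N on a peg turns it.
- pawl (a joint): Swing of the pawl, rad. 0 (start: up to 0.03) = fully down in a notch, at a stop; grows as its tab is pushed to the feeder's -y and the nose lifts. Clear of the teeth above 0.22; stop at 0.9. Stiff pivot: stays where it is left; 2 N on the tab moves it. The nose enters a notch with the wheel up to about 0.08 rad off; on a tooth tip it reads about 0.2.
- tab_top (a point): Middle of the top edge of the pawl's upright thumb tab, a steel plate 26 mm wide (feeder's x), 7 mm thick (y), 34 mm tall, on a 12 mm wide stem. At the start at feeder x = 0, y = -70, z = 232 mm, upright; it swings with the pawl about the pivot, 102 mm away. The wheel's rim beside it (y = -45) reaches up to z = 182 mm.
- peg_mid (a point): Point on the uppermost of the wheel's five steel finger pegs (12 mm thick, 48 mm from the axle, 72 deg apart, parallel to it), which stick out of the wheel's +x face from x = 7 to 52 mm; this point is at x = 30. At the start the peg stands 18 deg before the top, on the +y side (y = 15, z = 166 mm); after one notch, 18 deg past it. Turns with the wheel.
- booklets_mid (a point): Centre of a loose stack of thin booklets, 85 x 120 x 24 mm, on the bench in front (+x) of the feeder.
- clipbox_mid (a point): Centre of a small loose carton, 45 x 65 x 35 mm, on the bench in front (+x) of the feeder.
- gluestick_mid (a point): Centre of a loose upright glue stick, 29 mm thick, 80 mm tall, on the bench in front (+x) of the feeder.

How it is judged:
By the outcome, as a careful person would: the job done as asked, in the order asked, and still so for the second after the job is handed in, with the robot touching nothing.
It also fails if it takes over 51 s, if anything falls off the work surface, if the arm or the gripper's body presses on something with over 40 N, if the wrist force passes 120 N, or if a joint passes its speed limit or range.

## Robot

A 6-joint arm with a two-finger parallel gripper is mounted at the origin on the work surface. World frame = base frame: x ahead of the robot, y to its left, z up, the work surface at z = 0. Lengths are in mm, angles in degrees, forces in N, time in s.
With the tool pointing down it reaches from about 300 to 850 mm from the base axis. Payload 4.2 kg.
Tool frame: the origin (TCP) lies at the very end of the fingers, on their centre line; the grasp point (between the pads) lies 19 mm behind it; z points along the fingers, y is the direction in which the jaws open and shut (so a half turn about z gives the same grasp; the last joint's range is limited). The gripper opens to 91 mm and grips with 3 to 60 N. Pads are 32 mm wide; open, the fingers measure 118 mm over their backs; the gripper's body (76 mm by 178 mm) begins 60 mm behind the grasp point.
Start: joints at [63.713, 18.312, 89.639, -0, 72.044, -1.146], TCP at [244.295, 520.541, 213.976] pointing down, gripper open.
Joint ranges: [-177.97, 177.97], [-48.28, 115.42], [12.27, 149.76], [-77.06, 257.06], [2.81, 150.46], [-146.56, 146.56]. Speed limits (degrees/s): [147.25, 147.25, 180, 180, 180, 180].

## Interface

Orientations are given as [roll, pitch, yaw] about the fixed x, y, z axes, in that order (R = Rz(yaw) Ry(pitch) Rx(roll)).
In Python, from workcell import monitor, eyes, job gives the robot as it stands.
- The arm moves only by the tool move_arm, never from a script. Its argument "increments" is a list that holds one entry, the list of rows, each a list of 7 numbers: the opening, from 0 (shut) to 1 (fully open), then the shift along the tool's x, y, z in cm, then the turn, a rotation vector about the tool's x, y, z in rad. In form: [[[jaw, x, y, z, ax, ay, az], ...]]. A call has 1 to 12 rows; each row shifts and turns the pose as measured when the row begins, along the tool's axes as they then stand; what a row does not reach is not made up. A row lasts 1/8 s, in which the tool goes at most 62.5 mm and 10.7 degrees, less where a joint would pass 70% of its speed; a pose out of reach is approached as far as the arm can. A call is refused whole if a number of a shift passes 6.25 or a number of a turn 0.188, either way. A call with a gripper value outside its range is refused whole. The fingers move at their own pace and stop on an object; "force" is the grip in N (left out, the last holds). Time passes only in rows, so rows that do not move let the fingers close. It gives the time, the measured TCP pose, the force and the opening at its end, in the units of the state.
- monitor.state(): the state, without advancing time (a new reading comes with each control period).
- eyes.grab_frame(name): name is "side" or "top"; returns a dict with "color" (384x512x3 uint8, red, green, blue), "z_map" (384x512 float32, mm along the optical axis (not along the pixel's ray), 0 where there is no reading), "camera_matrix" (3x3 intrinsics, pixels), "rvec" (rotation vector, rad) and "tvec" (3), from world to camera coordinates, as OpenCV has them. Camera axes: x right, y down, z forward; pixel columns grow to the right and rows downward; lengths in mm; the calibration is good to about 2 mm. A picture is of the moment at which its call begins.
- job.job_done(): hands the job in, once; it reports no verdict.
The state is a dict: "time_s": time; "qpos": joint angles; "qvel": joint speeds; "effort": joint torques, N m; "ee_pos": TCP position; "ee_rot": TCP orientation; "force": force on the tool from outside, world axes, zero at the start; "torque": the same for the moment, N m; "gripper_width": finger opening in mm.
Only numpy, scipy, OpenCV 4.12 (cv2) and the standard library are available. Lean on these libraries where they do the work, as an engineer would, in place of code of your own. Each camera call takes 0.05 s, during which the arm holds its last target. There are 200 camera calls.

## Working session

There is one attempt and no reset: what is moved stays moved. The work goes in short steps, Python scripts to look and compute and a tool call to move; the robot and the scene stay as the last step left them, time stands still between calls to the robot, and variables do not carry over. Pictures are saved under pics/ and viewed, about 8 in all and at most 12, crops included, and the job is handed in when it is done.

Besides the shell and the picture viewer there is one more tool, called after "Request:" in YAML: its name, and indented under it one key for each argument. move_arm: Moves the arm, as the interface text tells. Its arguments: {"type":"object","properties":{"increments":{"type":"array"},"force":{"type":"number"}},"required":["increments"]}

```bash
mkdir -p pics; ls
cat > h.py <<'E'
from workcell import monitor, eyes, job
import numpy as np, cv2
def grab(n):
    f=eyes.grab_frame(n); R=cv2.Rodrigues(np.array(f["rvec"],float))[0]; t=np.array(f["tvec"],float).reshape(3); K=np.array(f["camera_matrix"])
    v,u=np.mgrid[0:384,0:512]; z=f["z_map"].astype(float)
    P=np.stack([(u-K[0,2])/K[0,0]*z,(v-K[1,2])/K[1,1]*z,z],-1)
    W=(P-t)@R; W[z==0]=np.nan
    return f["color"],W,(K,R,t)
def proj(c,p):
    K,R,t=c; q=K@(R@np.array(p,float)+t); return q[:2]/q[2]
def save(img,name,s=1.5,box=None):
    i=img[...,::-1]
    if box: i=i[box[1]:box[3],box[0]:box[2]]
    cv2.imwrite("pics/"+name,cv2.resize(i,None,fx=s,fy=s,interpolation=cv2.INTER_CUBIC))
E
python3 - <<'E'
from h import *
s=monitor.state(); print(s)
a,W,c=grab("side"); save(a,"s1.png"); np.savez("s1",a=a,W=W); print(-c[1].T@c[2])
a,W,c=grab("top"); save(a,"t1.png"); np.savez("t1",a=a,W=W); print(-c[1].T@c[2])
E
```

```text
pics
{'time_s': 0.0, 'qpos': array([ 6.37126628e+01,  1.83518631e+01,  8.97057759e+01, -1.24064679e-03,
        7.20437839e+01, -1.14607388e+00]), 'qvel': array([ 0.10612918, -0.08395478, -0.07851304, -0.04170644, -0.05375488,
       -0.10712121]), 'effort': array([ 1.48904346e-03, -4.12444568e+01, -2.31972331e+01,  7.28713442e-02,
        4.57516161e-02, -1.59678284e-04]), 'ee_pos': array([244.07488488, 520.07410001, 213.12232605]), 'ee_rot': array([-1.79898574e+02, -8.49299163e-04,  1.54859119e+02]), 'force': array([ 1.01527264,  0.37782289, -0.56722356]), 'torque': array([ 0.01922795, -0.05094599,  0.02175836]), 'gripper_width': 90.77460429404175}
[472.63902407 650.32395406 760.03026421]
[ 424.77720317   28.86020738 1155.19738613]
```

View pics/s1.png

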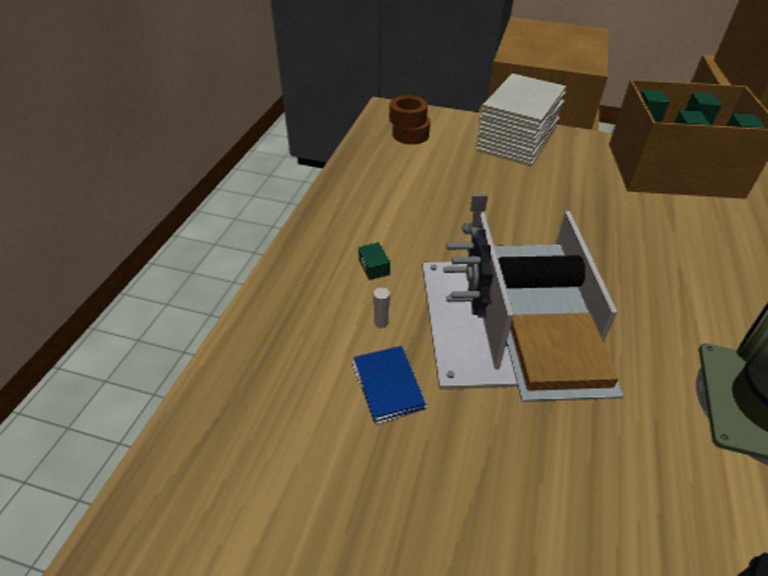

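View pics/t1.png

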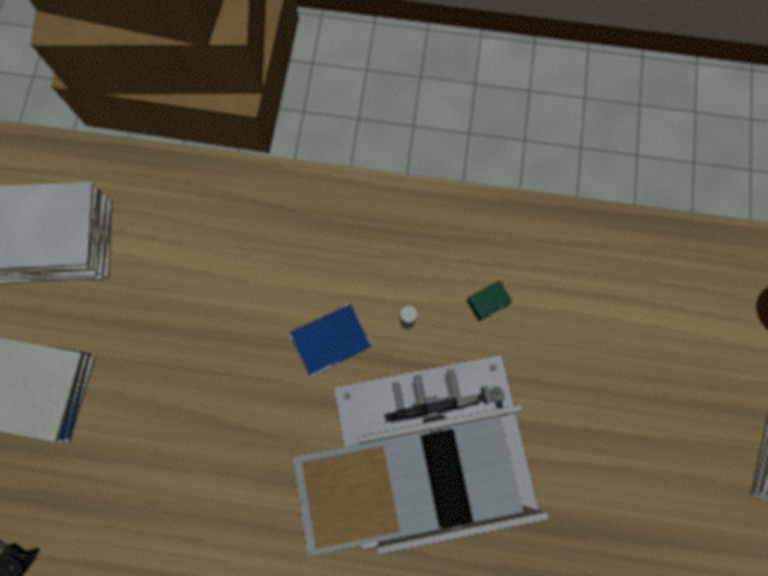

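The side view shows the pawl tab at about (479,202) with the pegs sticking out left at (460,245–297). The top view shows the wheel at about (430,410), its pegs pointing up the image, and the tab near (435,418) above the wheel. Booklets, glue stick and carton lie in front of the pegs. Next I measure the feeder pose.

Run:
```python
from h import *
for n in("s1","t1"):
    W=np.load(n+".npz")["W"]
    def at(u,v): return np.round(W[int(v/1.5),int(u/1.5)],0)
    pts={"s1":dict(tab=(479,202),peg1=(460,246),peg2=(458,268),peg3=(460,297),bolt1=(433,268),bolt2=(450,374),glue=(381,293),clip=(372,250),book=(388,380),c1=(425,264),c2=(440,386)),
     "t1":dict(tab=(435,418),bolt1=(347,397),bolt2=(493,368),glue=(408,314),clip=(490,298),book=(330,340),peg1=(398,395),peg2=(419,390),peg3=(452,385),piv=(492,396),c1=(335,388),c2=(500,357))}[n]
    print(n,{k:at(*p).tolist() for k,p in pts.items()})
    m=(W[...,2]>195)&(W[...,2]<240)&(np.abs(W[...,0]-450)<200)&(W[...,1]>100)&(W[...,1]<700)
    q=W[m]; v,u=np.nonzero(m); print(len(q), q.mean(0) if len(q) else 0, q.max(0),q.min(0)); 
    for a,b,p in list(zip(u,v,q))[::max(1,len(q)//40)]: print(a,b,p.round(0).tolist(),end=' ')
    print()
```

```text
s1 {'tab': [528.0, -107.0, 219.0], 'peg1': [546.0, -64.0, 151.0], 'peg2': [544.0, -68.0, 100.0], 'peg3': [525.0, 23.0, 119.0], 'bolt1': [601.0, -144.0, 16.0], 'bolt2': [514.0, 101.0, 19.0], 'glue': [660.0, 14.0, 80.0], 'clip': [724.0, -138.0, 37.0], 'book': [609.0, 148.0, 27.0], 'c1': [618.0, -152.0, 12.0], 'c2': [527.0, 123.0, 10.0]}Traceback (most recent call last):
  File "<stdin>", line 9, in <module>
    return umr_maximum(a, axis, None, out, keepdims, initial, where)
ValueError: zero-size array to reduction operation maximum which has no identity
```

Run:
```python
from h import *
a=np.load("t1.npz")["a"]; save(a,"t1c.png",5,(190,180,350,290))
b=np.load("s1.npz")["a"]; save(b,"s1c.png",5,(270,120,420,240))
```

```text
(no output)
```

View pics/s1c.png

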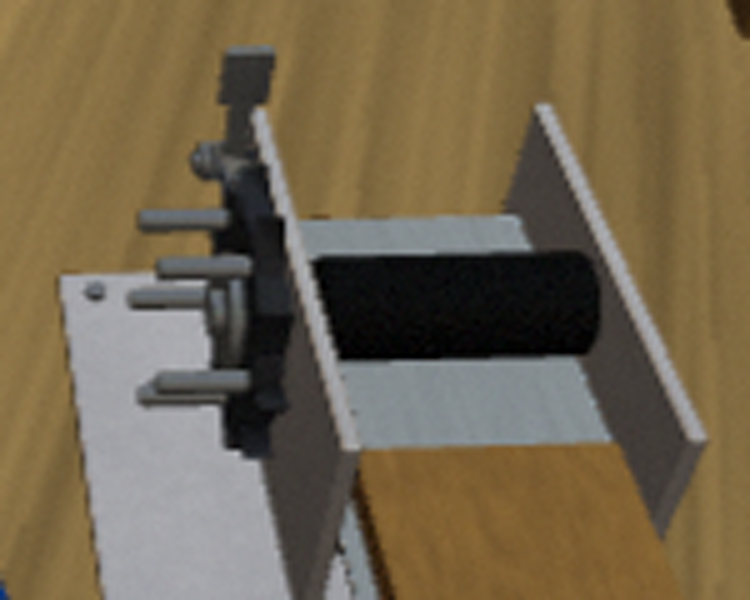

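The side crop (5×, offset 270,120) shows the tab plate at crop (248,75), i.e. full (319,135). Its +y face is toward the camera, the pegs are at crop x 140–250, and the pawl boss is at (205,160). Now I fit the pose to the clouds.

```bash
cat > fit.py <<'E'
from h import *
from scipy.optimize import least_squares
def tof(p,W):  # world->feeder
    x,y,a=p[:3]; d=W-np.array([x,y,0]); c,s=np.cos(a),np.sin(a)
    return np.stack([c*d[...,0]+s*d[...,1],-s*d[...,0]+c*d[...,1],d[...,2]],-1)
def tow(p,F):
    x,y,a=p[:3]; c,s=np.cos(a),np.sin(a); F=np.asarray(F,float)
    return np.stack([x+c*F[...,0]-s*F[...,1],y+s*F[...,0]+c*F[...,1],F[...,2]],-1)
def pegs(th): # yz of peg axes
    b=np.deg2rad(18-72*np.arange(5))-th  # angle from top toward +y
    return np.stack([48*np.sin(b),120+48*np.cos(b)],-1)
def rot(ph,yz): # pawl point rotated by ph about pivot (tab -> -y)
    d=np.asarray(yz)-[-102,135]; c,s=np.cos(ph),np.sin(ph)
    return np.stack([c*d[...,0]-s*d[...,1]-102,s*d[...,0]+c*d[...,1]+135],-1)
def pegpts(p,W,th=0):
    f=tof(p,W); m=(f[...,0]>14)&(f[...,0]<48)&(f[...,2]>60)&(f[...,2]<185)&(np.abs(f[...,1])<65)
    g=f[m]; d=np.linalg.norm(g[:,None,1:]-pegs(th)[None],axis=-1).min(1)
    k=np.zeros(m.shape,bool); k[m]=d<16; return k
def pegd(p,W,th): return np.linalg.norm(tof(p,W)[:,None,1:]-pegs(th)[None],axis=-1).min(1)-6
E
python3 - <<'E'
from fit import *
S=np.load("s1.npz")["W"]; T=np.load("t1.npz")["W"]
# initial: tab at feeder (0,-66) -> world (528,-107)
a=.318; p=np.array([528-66*np.sin(a),-107+66*np.cos(a),a,0.]); print(p)
tab=S[130:141,315:324].reshape(-1,3); tab=tab[tab[:,2]>205]
print("tab",tab.mean(0),tab.std(0),np.nanmax(S[125:141,312:326,2]))
print("top-tab region", [T[r,c].round(0).tolist() for r in (255,260,264,268,272) for c in (296,304,312,320,328)])
plate=np.concatenate([S.reshape(-1,3),])
def edge(p):
    f=tof(p,S); m=(f[...,2]>5)&(f[...,2]<16)&(f[...,0]>15); return f[m]
for it in range(5):
    ks=S[pegpts(p,S,p[3])]; kt=T[pegpts(p,T,p[3])]
    def res(q):
        ft=tof(q,tab)
        return np.concatenate([np.clip(pegd(q,ks,q[3]),-8,8),np.clip(pegd(q,kt,q[3]),-8,8),(ft[:,1]+66.5)*1,[(ft[:,0].mean())*20]])
    r=least_squares(res,p,loss="soft_l1",f_scale=2); p=r.x
    print(p.round(3),len(ks),len(kt),np.median(abs(pegd(p,ks,p[3]))),np.median(abs(pegd(p,kt,p[3]))))
e=edge(p); print("plate x range",np.percentile(e,[2,98],axis=0))
for n,A in(("S",S),("T",T)):
    for x in(0.,):
        f=tof(p,A); m=(np.abs(f[...,1])<120)&(f[...,2]>40)&(f[...,0]>-60)&(f[...,0]<70)
        g=f[m]; print(n,len(g),np.histogram(g[:,0],np.arange(-60,71,6))[0])
        m2=m&(f[...,2]>40)&(f[...,0]>0); print(np.percentile(f[m2][:,0],[90,98,99.5]))
print("glue,clip,book feeder",tof(p,np.array([[660,14,80],[724,-138,37],[609,148,27.]])).round(0))
np.save("p",p)
E
```

```text
[ 5.07363948e+02 -4.43090649e+01  3.18000000e-01  0.00000000e+00]
tab [ 528.20803849 -105.87622713  219.63764486] [6.23028138 2.56570934 8.07815962] 233.89150732236132
top-tab region [[563.0, -65.0, 11.0], [566.0, -86.0, 12.0], [569.0, -107.0, 12.0], [572.0, -128.0, 10.0], [575.0, -148.0, 12.0], [550.0, -67.0, 12.0], [537.0, -73.0, 157.0], [556.0, -108.0, 10.0], [536.0, -102.0, 209.0], [546.0, -129.0, 143.0], [539.0, -68.0, 16.0], [528.0, -74.0, 154.0], [528.0, -90.0, 173.0], [528.0, -104.0, 202.0], [536.0, -128.0, 153.0], [513.0, -54.0, 186.0], [516.0, -71.0, 188.0], [519.0, -90.0, 178.0], [523.0, -110.0, 161.0], [541.0, -151.0, 13.0], [505.0, -55.0, 185.0], [511.0, -78.0, 139.0], [525.0, -111.0, 13.0], [528.0, -132.0, 13.0], [531.0, -152.0, 13.0]]
[ 5.03009e+02 -4.39700e+01  3.87000e-01 -2.70000e-02] 274 287 0.899334392817273 1.0393201775176282
[ 5.0261e+02 -4.4075e+01  3.9300e-01 -2.7000e-02] 276 281 1.0285671312605373 1.080837707840736
[ 5.02541e+02 -4.40970e+01  3.94000e-01 -2.80000e-02] 283 280 1.0245807327077507 1.030699886888784
[ 5.02546e+02 -4.40850e+01  3.94000e-01 -2.70000e-02] 285 281 1.0348428272232777 1.0412063591661331
[ 5.02546e+02 -4.40850e+01  3.94000e-01 -2.70000e-02] 285 281 1.0348423490262082 1.0412069312385173
plate x range [[   17.05522726 -1641.22373972     5.40517791]
 [ 1084.79298382   191.56076608    15.46110215]]
S 2505 [126 119  84  72  82  85 104 291 284  85 221 313 272  98  53  43  47  50
  49  27   0]
[42.68326771 54.82564739 56.98452619]
T 3085 [246 242 242 241 262 289 263 161  98 224 228 165  88  65  50  53  49  53
  47  19   0]
[46.07880116 54.63113634 57.0919382 ]
glue,clip,book feeder [[ 168.   -7.   80.]
 [ 168. -172.   37.]
 [ 172.  137.   27.]]
```

Run:
```python
from fit import *
p=np.load("p.npy"); S=np.load("s1.npz")["W"]; T=np.load("t1.npz")["W"]
def line(q):
    vx,vy,x0,y0=cv2.fitLine(q[:,:2].astype(np.float32),cv2.DIST_HUBER,0,.01,.01).ravel()
    if vy<0: vx,vy=-vx,-vy
    return np.arctan2(-vx,vy),(x0,y0)
for n,A in(("S",S),("T",T)):
    f=tof(p,A)
    # wall top ridge
    for lo,hi in((-50,-15),(-200,-120)):
        m=(f[...,0]>lo)&(f[...,0]<hi)&(f[...,2]>138)&(f[...,2]<160)&(np.abs(f[...,1])<150)
        q=A[m]; 
        if len(q)>20: print(n,"wall",lo,len(q),line(q)[0],np.median(f[m][:,0]),f[m][:,1].min(),f[m][:,1].max())
    # base plate front edge: max feeder x per y bin among z 6..18
    m=(f[...,2]>6)&(f[...,2]<22)&(f[...,0]>10)&(f[...,0]<110)
    g=f[m];Q=[];
    for y in np.arange(-120,140,10):
        k=g[np.abs(g[:,1]-y)<6]
        if len(k)>3: Q.append([np.percentile(k[:,0],97),y,12])
    Q=np.array(Q); print(n,"edge",Q[:,0].round(0),line(tow(p,Q))[0])
    # wheel front face
    m=(f[...,0]>-2)&(f[...,0]<14)&(np.hypot(f[...,1],f[...,2]-120)<70)&(f[...,2]>60)
    print(n,"face",m.sum(),line(A[m])[0])
    # pegs: axis directions by lines
    for i,c in enumerate(pegs(p[3])):
        m=(f[...,0]>14)&(f[...,0]<60)&(np.hypot(f[...,1]-c[0],f[...,2]-c[1])<9)
        if m.sum()>15:
            l=cv2.fitLine(A[m].astype(np.float32),cv2.DIST_HUBER,0,.01,.01).ravel(); l=l*np.sign(l[0]); print(n,"peg",i,m.sum(),np.arctan2(l[1],l[0]),l[2],f[m][:,0].max())
# tab points
for n,A in(("S",S),("T",T)):
    f=tof(p,A); m=(f[...,2]>203)&(f[...,2]<240)&(np.abs(f[...,1]+70)<40)&(np.abs(f[...,0])<40)
    print(n,"tab",m.sum(), np.percentile(f[m],[2,50,98],axis=0).round(1).tolist())
```

```text
S wall -50 329 0.3528945 -23.27445974998696 -129.63310801356667 125.51148799714605
S wall -200 655 0.33607358 -173.41762896675448 -120.55695351083378 135.74096544554413
S edge [72. 69. 73. 74. 72. 74. 75. 75. 77. 77. 77. 78. 78. 78. 79. 79. 81. 80.
 81. 81. 82. 84. 83. 84. 84. 86.] 0.33861285
S face 422 0.38091034
S peg 0 87 0.2977654 0.0014075622 57.08149492289396
S peg 1 62 0.3127887 0.052542172 53.20159040642727
S peg 2 65 0.37201047 0.012028219 53.173376969573454
S peg 3 41 0.26482302 0.029386409 56.75839502013351
S peg 4 94 0.3096576 0.01099297 58.5986025951574
T wall -50 602 0.34925923 -24.309804863120704 -127.12343428118855 125.60790398183414
T wall -200 1042 0.33148023 -174.1555071970043 -117.58353270112808 135.61331909816786
T edge [70. 71. 72. 73. 73. 72. 75. 79. 75. 76. 76. 77. 78. 79. 79. 79. 80. 81.
 81. 81. 81. 81. 83. 84. 84. 84.] 0.33841154
T face 270 0.39836717
T peg 0 97 0.34704843 -0.0006998999 57.17081011361798
T peg 1 84 0.3118529 0.009116328 53.34767942865468
T peg 2 31 0.33652046 -0.022425383 52.6496711006221
T peg 3 25 0.3388215 0.03532476 55.91949027734333
T peg 4 86 0.3459427 -0.012029677 57.7037076094697
S tab 114 [[-11.7, -71.2, 204.5], [0.9, -67.2, 219.8], [12.8, -64.6, 233.2]]
T tab 64 [[-11.9, -71.7, 204.7], [-0.0, -66.3, 230.8], [11.5, -64.2, 234.3]]
```

View pics/t1c.png

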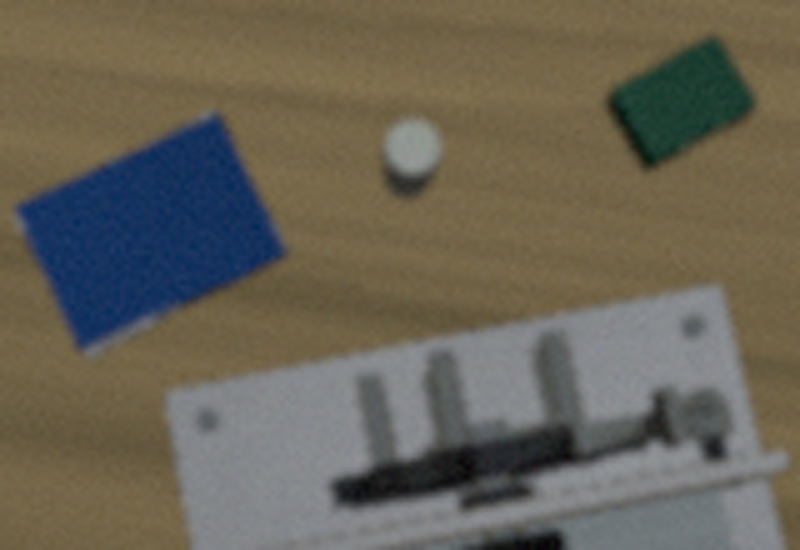

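The top crop shows the tab edge-on at about crop (655,415), left of the pivot boss, with the pegs at (375–560, 340–460). Walls, plate edge and pegs agree on yaw ≈ 0.337. I refit with that yaw fixed.

Run:
```python
from fit import *
p=np.load("p.npy"); S=np.load("s1.npz")["W"]; T=np.load("t1.npz")["W"]; A=.337
p=np.array([505.5,-43.5,A,-.03])
for it in range(4):
    ks=S[pegpts(p,S,p[3])]; kt=T[pegpts(p,T,p[3])]
    B=[W[(lambda f:(f[...,2]>203)&(f[...,2]<240)&(np.abs(f[...,1]+70)<40)&(np.abs(f[...,0])<40))(tof(p,W))] for W in(S,T)]
    def res(q):
        q=np.array([q[0],q[1],A,q[2]])
        r=[np.clip(pegd(q,k,q[3]),-8,8) for k in(ks,kt)]
        for b in B:
            x=tof(q,b)[:,0]; r.append([10*(np.percentile(x,3)+np.percentile(x,97))/2])
        return np.concatenate(r)
    r=least_squares(res,p[[0,1,3]],loss="soft_l1",f_scale=2); p=np.array([r.x[0],r.x[1],A,r.x[2]])
print(p.round(3),len(ks),len(kt))
for W,b in zip((S,T),B):
    print("tab",np.percentile(tof(p,b),[3,50,97],axis=0).round(1).tolist())
    f=tof(p,W)
    for i,c in enumerate(pegs(p[3])):
        m=(f[...,0]>14)&(f[...,0]<60)&(np.hypot(f[...,1]-c[0],f[...,2]-c[1])<9); 
        if m.sum()>10: print(i,c.round(1),m.sum(),f[m].mean(0).round(1),f[m][:,0].max().round(1))
np.save("p",p)
print("axle dir etc tab_top world",tow(p,[0,-70,232]),"peg",tow(p,[30,15,166]))
```

```text
[ 5.0591e+02 -4.0962e+01  3.3700e-01 -2.6000e-02] 276 286
tab [[-11.5, -72.1, 204.6], [0.6, -68.9, 219.8], [12.5, -66.7, 233.1]]
0 [ 16.  165.3] 78 [ 33.6  18.3 168.8] 51.7
1 [-38.1 149.2] 59 [ 32.7 -34.9 153.2] 50.9
2 [-39.5  92.8] 60 [ 32.2 -37.1  96.1] 50.9
3 [13.7 74. ] 36 [36.2 16.8 76.5] 52.0
4 [ 48.  118.8] 79 [ 33.1  50.2 122.2] 51.4
tab [[-12.0, -73.1, 205.6], [-0.5, -67.9, 230.8], [11.0, -66.2, 234.0]]
0 [ 16.  165.3] 83 [ 33.1  16.9 170.3] 51.9
1 [-38.1 149.2] 78 [ 32.4 -37.  153.7] 51.4
2 [-39.5  92.8] 30 [ 32.7 -35.1  97.5] 50.4
3 [13.7 74. ] 25 [34.5 18.7 77.5] 50.6
4 [ 48.  118.8] 78 [ 32.1  48.8 123.6] 50.8
axle dir etc tab_top world [ 529.05562757 -107.02480937  232.        ] peg [529.26228086 -16.88626437 166.        ]
```

Request:
move_arm:
  increments:
    - [[0,0,0,-2.2,0,0,0.16],[0,0,0,-2.2,0,0,0.16],[0,0,0,-2.2,0,0,0.16],[0,0,0,-2.2,0,0,0.16],[0,0,0,-2.2,0,0,0.156],[0,0,0,0,0,0,0]]
  force: 20

```text
time_s: 0.85
ee_pos: [243.5, 518.9, 322.5]
ee_rot: [-179.6, 0.4, 107.9]
force: [-0.1, -0.8, -0.6]
gripper_width: 34.0
```

```bash
cat > go.py <<'E'
import sys
from fit import *
from scipy.spatial.transform import Rotation as Ro
# usage: go.py fx fy fz  (feeder-frame target of TCP) -> tool-frame delta in cm
p=np.load("p.npy"); s=monitor.state()
R=Ro.from_euler("xyz",s["ee_rot"],degrees=True)
print("t",round(s["time_s"],2),"TCP feeder",tof(p,s["ee_pos"]).round(1),"rot",s["ee_rot"].round(1),"F",(Ro.from_euler("z",-p[2]).apply(s["force"])).round(1),"w",round(s["gripper_width"],1))
tg=Ro.from_euler("xyz",[180,0,90+np.rad2deg(p[2])],degrees=True)
print("rotvec",(R.inv()*tg).as_rotvec().round(3))
a=list(map(float,sys.argv[1:]))
for i in range(0,len(a),3): print("delta cm",a[i:i+3],(R.inv().apply(tow(p,a[i:i+3])-s["ee_pos"])/10).round(2))
E
python3 go.py 0 -20 290
```

```text
t 0.85 TCP feeder [-62.5 615.2 322.5] rot [-179.6    0.4  107.9] F [-0.3 -0.7 -0.6] w 34.0
rotvec [-0.007  0.007 -0.025]
delta cm [0.0, -20.0, 290.0] [-63.31   7.89   3.66]
```

Request:
move_arm:
  increments:
    - [[0,-5.2,0.66,0.1,0,0,-0.025],[0,-5.2,0.66,0.1,0,0,0],[0,-5.2,0.66,0.1,0,0,0],[0,-5.2,0.66,0.1,0,0,0],[0,-5.2,0.66,0.1,0,0,0],[0,-5.2,0.66,0.1,0,0,0],[0,-5.2,0.66,0.1,0,0,0],[0,-5.2,0.66,0.1,0,0,0],[0,-5.2,0.66,0.1,0,0,0],[0,-5.2,0.66,0.1,0,0,0],[0,-5.2,0.66,0.1,0,0,0],[0,0,0,0,0,0,0]]

```text
time_s: 2.35
ee_pos: [510.1, -11.4, 297.1]
ee_rot: [-178.1, 0.5, 111.6]
force: [0.6, 0.4, -0.1]
gripper_width: 0.4
```

```bash
python3 go.py 0 -35 290 0 -35 212
```

```text
t 2.35 TCP feeder [ 13.7  26.5 297.1] rot [-178.1    0.5  111.6] F [ 0.7  0.2 -0.1] w 0.4
rotvec [-0.033  0.01   0.039]
delta cm [0.0, -35.0, 290.0] [-6.08 -1.58  0.82]
delta cm [0.0, -35.0, 212.0] [-6.01 -1.32  8.61]
```

Request:
move_arm:
  increments:
    - [[0,-3,-0.8,0.2,-0.033,0.01,0.039],[0,-3,-0.8,0.2,0,0,0],[0,0,0,2.5,0,0,0],[0,0,0,2.5,0,0,0],[0,0,0,1.5,0,0,0],[0,0,0,0,0,0,0]]

```text
time_s: 3.1
ee_pos: [510.4, -68.8, 220.3]
ee_rot: [-179.5, -0.6, 110.2]
force: [0.5, -0.2, 0.1]
gripper_width: 0.7
```

```bash
python3 go.py 0 -35 212 0 -45 212
python3 - <<'E'
from h import *
a,W,c=grab("side"); save(a,"s2.png",5,(250,70,400,190))
E
```

```text
t 3.1 TCP feeder [ -5.  -27.8 220.3] rot [-179.5   -0.6  110.2] F [ 0.4 -0.3  0.1] w 0.7
rotvec [-0.009 -0.01   0.015]
delta cm [0.0, -35.0, 212.0] [-0.74  0.49  0.82]
delta cm [0.0, -45.0, 212.0] [-1.74  0.48  0.81]
```

View pics/s2.png

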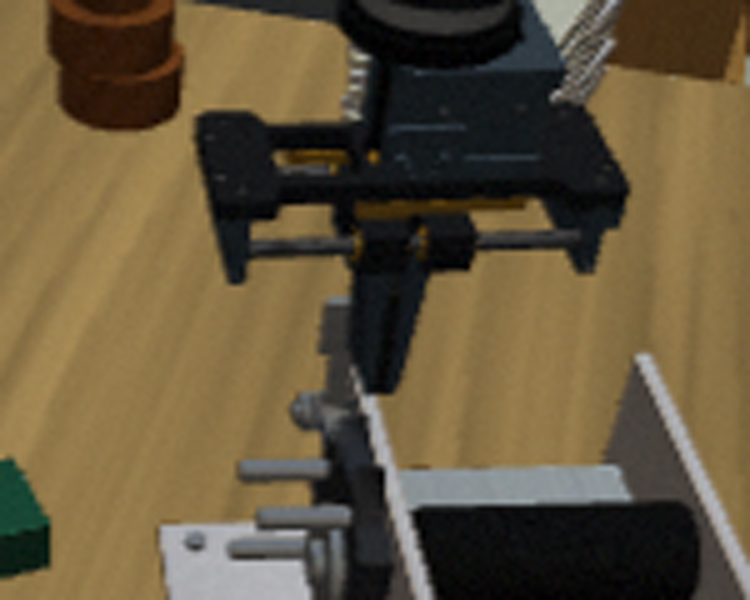

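The view (crop 5×, offset 250,70) shows the shut fingertips at crop (380,385), just on the +y side of the tab at (335,330) and above the rim. The body is clear of everything. Now to contact.

Request:
move_arm:
  increments:
    - [[0,-0.75,0.5,0.8,-0.009,-0.01,0.015],[0,-0.6,0,0,0,0,0],[0,-0.6,0,0,0,0,0],[0,0,0,0,0,0,0]]

```text
time_s: 3.65
ee_pos: [523.8, -86.2, 214.2]
ee_rot: [179.7, 0.2, 109.3]
force: [-0.5, -0.4, -0.5]
gripper_width: 0.8
```

```bash
python3 go.py 0 -50 214 0 -90 217
```

```text
t 3.65 TCP feeder [  2.  -48.6 214.2] rot [179.7   0.2 109.3] F [-0.6 -0.2 -0.5] w 0.8
rotvec [0.005 0.003 0.001]
delta cm [0.0, -50.0, 214.0] [-0.14 -0.2   0.02]
delta cm [0.0, -90.0, 217.0] [-4.14 -0.2  -0.27]
```

Request:
move_arm:
  increments:
    - [[0,-0.6,-0.1,0,0,0,0],[0,-0.6,0,0,0,0,0],[0,-0.6,0,0,0,0,0]]

```text
time_s: 4.03
ee_pos: [529.0, -102.6, 215.5]
ee_rot: [179.6, -0.0, 109.3]
force: [-1.0, 2.5, 4.1]
gripper_width: 0.0
```

Request:
move_arm:
  increments:
    - [[0,-0.6,0,0,0,0,0],[0,-0.6,0,0,0,0,0],[0,-0.6,0,0,0,0,0]]

```text
time_s: 4.4
ee_pos: [535.6, -121.1, 216.4]
ee_rot: [179.5, 0.0, 109.3]
force: [-0.9, 1.3, 3.9]
gripper_width: 0.5
```

```bash
python3 go.py 0 -85 214
```

```text
t 4.4 TCP feeder [  1.5 -85.4 216.4] rot [179.5   0.  109.3] F [-0.4  1.6  3.9] w 0.5
rotvec [0.008 0.001 0.   ]
delta cm [0.0, -85.0, 214.0] [ 0.04 -0.15  0.24]
```

Request:
move_arm:
  increments:
    - [[0,1.5,0,0,0,0,0],[0,3,0,-1,0,0,0],[0,5,0.5,-2,0,0,0],[0,5,1.5,0,0,0,0],[0,2,1.5,0,0,0,0],[0,0,0,0,0,0,0]]

```text
time_s: 5.15
ee_pos: [511.0, 50.7, 243.2]
ee_rot: [179.8, 0.2, 109.3]
force: [-0.2, -0.0, 0.3]
gripper_width: 0.4
```

```bash
cat > meas.py <<'E'
from fit import *
import sys
p=np.load("p.npy"); tcp=tof(p,monitor.state()["ee_pos"])
ph0=float(sys.argv[1]); th0=float(sys.argv[2])
for n in("side","top"):
    a,W,c=grab(n); f=tof(p,W); 
    if len(sys.argv)>3: save(a,n[0]+sys.argv[3]+".png",5,(250,80,400,200) if n=="side" else (230,210,350,300))
    # pawl: tab face points in local frame
    def loc(ph): # rotate back
        q=rot(-ph,f[...,1:]); return q
    q=loc(ph0); m=(np.abs(f[...,0])<11)&(q[...,1]>206)&(q[...,1]<238)&(np.abs(q[...,0]+68)<14)
    if m.sum()>8:
        def r(z):
            l=rot(-z[0],f[m][:,1:]); return np.maximum(np.abs(l[:,0]+70)-3.5,l[:,1]-232)  # signed dist to plate surface
        s=least_squares(r,[ph0],loss="soft_l1",f_scale=1.5); print(n,"pawl",s.x.round(3),m.sum(),np.abs(s.fun).mean().round(2))
    best=None
    th=th0
    for i in range(4):
        k=W[pegpts(p,W,th)]; 
        if len(k)<20: break
        s=least_squares(lambda z:np.clip(pegd(p,k,z[0]),-8,8),[th],loss="soft_l1",f_scale=2); th=s.x[0]
    print(n,"wheel",round(th,3),len(k),np.median(np.abs(pegd(p,k,th))).round(2))
E
python3 meas.py 0.45 0; python3 go.py 32 45 260 32 45 155
```

```text
side wheel -0.03 266 0.99
top pawl [0.435] 100 0.73
top wheel -0.044 110 0.98
t 5.25 TCP feeder [ 34.3  83.4 243.1] rot [179.9   0.2 109.2] F [-0.2 -0.9 -0.4] w 0.3
rotvec [ 0.002  0.003 -0.003]
delta cm [32.0, 45.0, 260.0] [-3.85 -0.21 -1.67]
delta cm [32.0, 45.0, 155.0] [-3.81 -0.24  8.83]
```

Request:
move_arm:
  increments:
    - [[0,-1.7,-0.1,0,0,0,0],[0,-1.6,-0.1,0,0,0,0],[0,0,0,2.5,0,0,0],[0,0,0,2.5,0,0,0],[0,0,0,2.5,0,0,0],[0,0,0,1.3,0,0,0],[0,0,0,0,0,0,0]]

```text
time_s: 6.12
ee_pos: [521.6, 4.5, 152.8]
ee_rot: [179.8, 0.3, 108.4]
force: [-1.4, 3.9, -2.3]
gripper_width: 0.6
```

```bash
python3 go.py 32 38 153
```

```text
t 6.12 TCP feeder [ 29.8  37.7 152.8] rot [179.8   0.3 108.4] F [-0.1  4.2 -2.3] w 0.6
rotvec [ 0.003  0.006 -0.015]
delta cm [32.0, 38.0, 153.0] [ 0.03  0.21 -0.02]
```

Request:
move_arm:
  increments:
    - [[0,-0.5,0.1,0,0,0,-0.015],[0,-0.5,0,0,0,0,0],[0,-0.5,0,0,0,0,0],[0,-0.5,0,0,0,0,0],[0,-0.4,0,0,0,0,0],[0,0,0,0,0,0,0]]

```text
time_s: 6.88
ee_pos: [528.2, -13.3, 157.7]
ee_rot: [179.8, -0.5, 109.2]
force: [-0.7, 2.2, -1.9]
gripper_width: 0.3
```

```bash
python3 go.py 32 8 153; python3 meas.py .43 .5
```

```text
t 6.88 TCP feeder [ 30.1  18.8 157.7] rot [179.8  -0.5 109.2] F [ 0.   2.3 -1.9] w 0.3
rotvec [ 0.003 -0.009 -0.003]
delta cm [32.0, 8.0, 153.0] [-1.08  0.19  0.46]
side wheel 0.383 200 0.84
top pawl [0.435] 102 0.86
top wheel 0.5 1 3.83
```

Request:
move_arm:
  increments:
    - [[0,-0.4,0,0.3,0,0,0],[0,-0.4,0,0.1,0,0,0],[0,-0.2,0,0,0,0,0],[0,0,0,0,0,0,0]]

```text
time_s: 7.48
ee_pos: [531.5, -21.3, 155.2]
ee_rot: [179.7, -0.7, 109.2]
force: [-0.7, 2.3, -0.4]
gripper_width: 0.7
```

```bash
python3 go.py 32 8 153; python3 meas.py .43 .55
```

```text
t 7.47 TCP feeder [ 30.7  10.1 155.2] rot [179.7  -0.7 109.2] F [ 0.1  2.4 -0.4] w 0.7
rotvec [ 0.005 -0.011 -0.003]
delta cm [32.0, 8.0, 153.0] [-0.21  0.13  0.22]
side wheel 0.561 222 1.01
top pawl [0.438] 85 0.8
top wheel 0.55 10 0.53
```

Request:
move_arm:
  increments:
    - [[0,-0.3,0,0.1,0,0,0],[0,0,0,0,0,0,0]]

```text
time_s: 7.82
ee_pos: [532.6, -24.2, 154.7]
ee_rot: [179.7, -0.6, 109.2]
force: [-1.5, 2.1, -1.0]
gripper_width: 0.7
```

```bash
python3 go.py 32 8 153; python3 meas.py .43 .6
```

```text
t 7.83 TCP feeder [ 30.7   7.  154.7] rot [179.7  -0.6 109.2] F [-0.7  2.4 -1. ] w 0.7
rotvec [ 0.006 -0.011 -0.002]
delta cm [32.0, 8.0, 153.0] [0.1  0.13 0.17]
side wheel 0.629 235 0.92
top pawl [0.44] 66 0.89
top wheel 0.6 16 1.84
```

Request:
move_arm:
  increments:
    - [[0,0.4,0,0,0,0,0],[0,0,0,0,0,0,0],[0,0,0,-2,0,0,0],[0,0,0,-4,0,0,0],[0,0,0,-5,0,0,0],[0,0,0,-4,0,0,0],[0,0,0,0,0,0,0]]

```text
time_s: 8.8
ee_pos: [533.4, -24.7, 310.3]
ee_rot: [179.4, -0.1, 109.2]
force: [-0.7, -0.1, -0.0]
gripper_width: 0.7
```

```bash
python3 meas.py .43 .62; python3 go.py 30 -150 300 0 -150 225
```

```text
side pawl [0.456] 26 0.97
side wheel 0.634 301 1.03
top wheel 0.642 56 1.12
t 8.9 TCP feeder [ 29.7   7.1 306.7] rot [179.8  -0.2 109.2] F [-0.6 -1.1  0.3] w 0.7
rotvec [ 0.004 -0.004 -0.001]
delta cm [30.0, -150.0, 300.0] [-15.71   0.04   0.6 ]
delta cm [0.0, -150.0, 225.0] [-15.75  -2.98   8.09]
```

Request:
move_arm:
  increments:
    - [[0,-5,-0.4,0,0,0,0],[0,-5,-1,0,0,0,0],[0,-4,-1,0,0,0,0],[0,-2.2,-0.5,0,0,0,0],[0,0,0,4,0,0,0],[0,0,0,3.5,0,0,0],[0,0,0,1.5,0,0,0],[0,0,0,0,0,0,0]]

```text
time_s: 9.9
ee_pos: [554.9, -188.8, 202.9]
ee_rot: [-179.5, -0.8, 109.4]
force: [0.5, -0.1, -0.3]
gripper_width: 0.3
```

```bash
python3 go.py 0 -140 213 0 -95 213
```

```text
t 9.9 TCP feeder [  -2.6 -155.7  202.9] rot [-179.5   -0.8  109.4] F [ 0.4 -0.2 -0.3] w 0.3
rotvec [-0.009 -0.015  0.002]
delta cm [0.0, -140.0, 213.0] [ 1.59  0.25 -0.99]
delta cm [0.0, -95.0, 213.0] [ 6.09  0.26 -0.92]
```

Request:
move_arm:
  increments:
    - [[0,1.2,0.25,-0.9,-0.009,-0.015,0],[0,0.8,0,0,0,0,0],[0,0.7,0,0,0,0,0],[0,0.7,0,0,0,0,0],[0,0.7,0,0,0,0,0]]

```text
time_s: 10.52
ee_pos: [545.2, -147.4, 216.9]
ee_rot: [179.6, 0.5, 109.5]
force: [0.7, -1.6, -1.5]
gripper_width: 0.4
```

```bash
python3 go.py 0 -95 213
```

```text
t 10.53 TCP feeder [   1.9 -113.5  216.9] rot [179.6   0.5 109.5] F [ 0.1 -1.7 -1.5] w 0.4
rotvec [0.007 0.008 0.003]
delta cm [0.0, -95.0, 213.0] [ 1.85 -0.19  0.37]
```

Request:
move_arm:
  increments:
    - [[0,0.6,-0.1,0.2,0,0,0],[0,0.6,0,0.1,0,0,0],[0,0.5,0,0,0,0,0]]

```text
time_s: 10.9
ee_pos: [538.4, -130.7, 213.6]
ee_rot: [179.6, 0.5, 109.5]
force: [0.2, -0.9, -1.2]
gripper_width: 0.8
```

Request:
move_arm:
  increments:
    - [[0,0.3,0,0,0,0,0],[0,0.2,0,0,0,0,0]]

```text
time_s: 11.15
ee_pos: [537.4, -128.0, 213.5]
ee_rot: [179.6, 0.8, 109.5]
force: [1.9, -9.6, -2.4]
gripper_width: 0.4
```

```bash
python3 go.py 0 -89.5 213; python3 meas.py .05 .62
```

```text
t 11.15 TCP feeder [  0.9 -92.6 213.5] rot [179.6   0.8 109.5] F [-1.3 -9.7 -2.4] w 0.4
rotvec [0.007 0.014 0.004]
delta cm [0.0, -89.5, 213.0] [ 0.31 -0.09  0.04]
side pawl [0.008] 108 1.65
side wheel 0.636 303 0.92
top wheel 0.626 283 0.95
```

Request:
move_arm:
  increments:
    - [[0,-1.5,0,0,0,0,0],[0,-5,0,-1,0,0,0],[0,-5,0,-3,0,0,0],[0,-5,0,-3,0,0,0],[0,0,0,0,0,0,0]]

```text
time_s: 11.88
ee_pos: [593.0, -287.2, 286.0]
ee_rot: [179.6, 0.4, 109.6]
force: [0.1, 0.3, 1.7]
gripper_width: 0.5
```

```bash
python3 go.py 0 -89.5 213; python3 meas.py .03 .62 3
python3 - <<'E'
from fit import *
p=np.load("p.npy")
for n in("s1","t1"):
    f=tof(p,np.load(n+".npz")["W"]); ph0=.03
    q=rot(-ph0,f[...,1:]); m=(np.abs(f[...,0])<11)&(q[...,1]>206)&(q[...,1]<238)&(np.abs(q[...,0]+68)<14)
    def r(z):
        l=rot(-z[0],f[m][:,1:]); return np.maximum(np.abs(l[:,0]+70)-3.5,l[:,1]-232)
    s=least_squares(r,[ph0],loss="soft_l1",f_scale=1.5); print("start",n,s.x,m.sum())
E
```

```text
t 11.88 TCP feeder [   0.8 -261.1  286. ] rot [179.6   0.4 109.6] F [0.2 0.3 1.7] w 0.5
rotvec [0.007 0.007 0.004]
delta cm [0.0, -89.5, 213.0] [17.21 -0.05  7.18]
side pawl [0.01] 83 0.86
side wheel 0.636 302 0.95
top pawl [-0.001] 53 0.84
top wheel 0.625 282 1.11
start s1 [0.02456344] 85
start t1 [0.00616549] 54
```

View pics/s3.png

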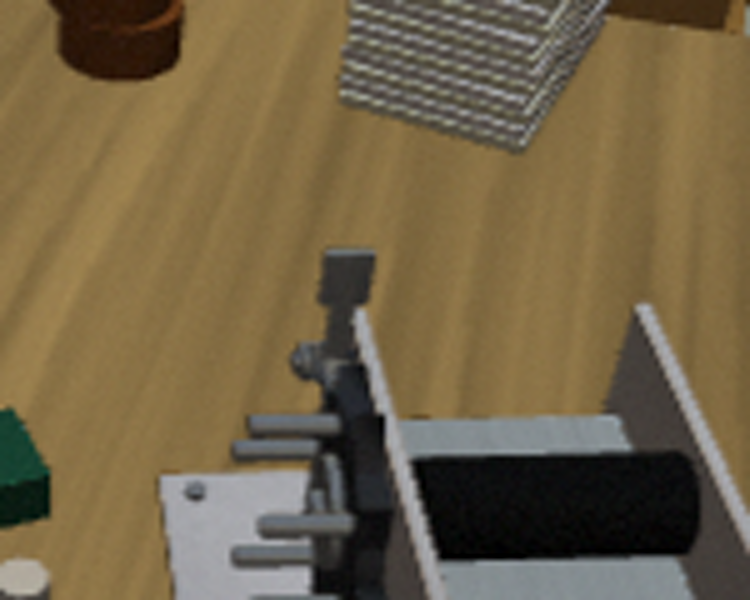

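The picture shows the tab upright at crop (348,275). The wheel is one notch on and the arm is clear. The pawl reads lower than at the start in both cameras, and it was against a stop at about 10 N. I'm handing the job in.

```bash
python3 -c "
from workcell import job,monitor
print(monitor.state()['force']); print(job.job_done())"
```

```text
[-0.06328327  1.01670683 -0.08299787]
the job is handed in; nothing more can be done
None
```

The wheel is one notch back, the pawl is home in the next notch, and the job was handed in at about 12 s of the 51 s allowed.

- **Moves:** I pushed the tab with the shut fingertips to lift the pawl to about 0.44 rad. I then pushed the uppermost peg until the wheel had gone back one notch, and pushed the tab back until it stopped at about 10 N.
- **Wheel:** The last check read 0.636 (side camera) and 0.625 (top camera), against a target of 0.628.
- **Pawl:** The last check read 0.010 (side) and -0.001 (top), against 0.025 and 0.006 at the start, so it sits at its stop.
- **Disagreement:** The fingertip stopped about 3 mm short of where I expected the seated tab to be. Taken alone, that would mean about 0.04 rad short of home. Both cameras read it as seated and the force rose sharply there, so I did not push further.
- **Surroundings:** The arm ended well clear, with only sensor noise on the force reading. It never went near the booklets, small box or glue stick, though I did not measure their positions again at the end.

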